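# Fetch the spice jar from under the cooling rack with a reacher

## Robot

A 7-joint arm with a two-finger parallel gripper is mounted at the origin on a cart in front of the work surface, level with it; the furniture and walls round the work are solid. World frame = base frame: x ahead of the robot, y to its left, z up, the work surface at z = 0. Lengths are in m, angles in rad, forces in N, time in s.
With the tool pointing down it reaches from about 0.425 to 0.875 m from the base axis. Payload 8.4 kg.
Tool frame: the origin (TCP) lies midway between the tips of the shut fingers; the grasp point (between the pads) lies 19 mm behind it (manip.hold_point_z is the distance from the TCP to the grasp point, in m); z points along the fingers, y is the line along which they close (so a half turn about z gives the same grasp; the last joint's range is limited). The gripper opens to 85 mm and grips with 20 to 120 N. Pads are 22 mm wide; open, the fingers measure 114 mm over their backs; the gripper's body (76 mm by 85 mm) begins 54 mm behind the grasp point. The pads swing forward as they close: fully open they stand 13 mm farther back than shut.
Start: joints at [-1.313, 0.333, 0.04, 1.465, -0.013, 1.343, -0.059], TCP at [0.227, 0.609, 0.231] pointing down, gripper open.
Joint ranges: [-2.58, 2.58], [-0.38, 2.09], [-1.3, 1.39], [0.25, 2.4], [-1.5, 4.64], [0.08, 2.09], [-2.65, 2.65]. Speed limits (rad/s): [2.22, 2.22, 2.79, 2.79, 3.14, 3.14, 3.14].

## Interface

Orientations are given as [roll, pitch, yaw] about the fixed x, y, z axes, in that order (R = Rz(yaw) Ry(pitch) Rx(roll)).
In Python, from rig import manip gives the robot as it stands.
- The arm moves only by the shell command python3 -m pendant 'ROWS'. ROWS is JSON, a list of rows, each an object of numbers: "tx", "ty", "tz": the shift along the tool's x, y, z in cm; "wx", "wy", "wz": the turn, a rotation vector about the tool's x, y, z in rad; "jaw": the opening, from 0 (shut) to 1 (fully open). In form: [{"tx": .., "ty": .., "tz": .., "wx": .., "wy": .., "wz": .., "jaw": ..}, ...]. A call has 1 to 12 rows; each row shifts and turns the commanded pose from where the row before left it, along the tool's axes as they then stand; what a row does not reach is not made up. A row lasts 1/10 s, in which the tool goes at most 50 mm and 8.59 degrees, less where a joint would pass 70% of its speed; a pose out of reach is approached as far as the arm can. A call with a gripper value outside its range is refused whole. The fingers move at their own pace and stop on an object; the grip force is fixed at half the most. Time passes only in rows, so rows that do not move let the fingers close. It gives the time, the measured TCP pose, the force, the opening and the grip force at its end, in the units of the state.
- manip.read_state(): the state, without advancing time (a new reading comes with each control period).
- manip.capture(name): name is "scene" or "top" or "wrist"; returns a dict with "image" (420x560x3 uint8, red, green, blue), "depth" (420x560 float32, m along the optical axis (not along the pixel's ray), 0 where there is no reading), "fx", "fy", "cx", "cy" (pixels), "pose" (4x4, takes a point from camera to world coordinates). Camera axes: x right, y up, looking along -z (the intrinsics and any distortion apply to the point x, -y, -z); pixel columns grow to the right and rows downward; lengths in m; the calibration is good to about 2 mm. A picture is of the moment at which its call begins.
- manip.close_job(): hands the job in; it is judged then, once.
The state is a dict: "time": time; "joints": joint angles; "joint_vel": joint speeds; "effort": joint torques, N m; "ee_pos": TCP position; "eef_rot": TCP orientation; "force": force on the tool from outside, world axes, zero at the start; "torque": the same for the moment, N m; "gripper_width": finger opening in m; "grip_force": force on a finger pad.
Only numpy, scipy, OpenCV 4.12 (cv2) and the standard library are available. Lean on these libraries where they do the work, as an engineer would, in place of code of your own. Each camera call takes 0.05 s, during which the arm holds its last target. There are 200 camera calls.

## Task

A spice jar stands under the low wire cooling rack, where a hand cannot get at it. Take the reacher by its grip, bring its open jaws round the jar, squeeze the trigger to close them on it, draw the jar out from under the rack until it is well clear and let go of it, so that it stands upright on the open worktop. Then leave the reacher lying on the worktop, its trigger free; leave the tin that also stands under the rack alone, and do not touch the jar with the robot's own fingers.

Things in the scene. Friction and masses are not known exactly. Their poses are not given: they have to be found in the camera images.
- reacher: Pick-up reacher, 340 mm long, 0.35 kg, its weight in the grip, lying on two flat feet; it may be slid. Origin: on the worktop plane under the middle of its grip; +x along the shaft to the jaws, z up. Grip: grey core, black trigger bar on either side (+y, -y), 70 mm long, 14 to 56 mm above the worktop, 52 mm across both. Guards 64 mm wide, 56 high, at x = +-39 to 47 mm; the tail ends 61 mm behind.
- trigger_left (a joint): How far (m) each trigger bar is squeezed in, both moving evenly: 0 free, jaws open (52 mm across the bars); 0.005 closed on the jar (42 mm); 0.010 jaws shut (32 mm). Springs push each bar out with 6 N when free, 8 N fully in: a light pinch to 50 mm holds the tool with the jaws wide open, a firm one (25 N or more) closes them on the jar.
- reacher_jaws (a point): Midpoint between the jaws, 250 mm ahead of the reacher's origin on its axis, 30 mm up; axes as the reacher's. Jaws: two upright rubber pads, 36 mm long, 11 to 49 mm above the worktop. Open: 83 mm apart at their middles, 93 mm at the tips, 118 mm over all; tips 17 mm ahead of this point, the head between the jaws ends 60 mm behind it. Parallel when 42 mm apart.
- spice_jar: The small spice jar with a yellow round cap, square body 42 x 42 mm (58 mm over the corners at most), 96 mm tall, 0.11 kg, upright on the worktop under the rack, about 65 mm in from the rack's -y edge; origin at the centre of its underside, z up.
- rack: Wire cooling rack on four thin legs, fixed: 360 (x) by 240 mm (y), wires 115 to 127 mm above the worktop. Origin on the worktop under its centre. The long edge towards -y (120 mm from the origin), facing the reacher, is open between the legs, which stand at x = +-176, y = +-118 mm, 8 mm thick (feet 14 mm).
- tin: Short wide round food tin, 75 mm in diameter, 58 mm tall, standing under the rack about 140 mm beside the jar (to either side); to be left alone. Origin at the centre of its underside.
Mind the look-alikes: they are no part of the job. What is shaped like the spice_jar but orange or pink is not meant.

How it is judged:
By the outcome, as a careful person would: the job done as asked, in the order asked, and still so for the second after the job is handed in, with the robot touching nothing.
It also fails if it takes over 40 s, if anything falls off the work surface, if the arm or the gripper's body presses on something with over 40 N, if the wrist force passes 120 N, or if a joint passes its speed limit or range.

## Working session

There is one attempt and no reset: what is moved stays moved. The work goes in short steps, Python scripts to look and compute and a shell command to move; the robot and the scene stay as the last step left them, time stands still between calls to the robot, and variables do not carry over. Pictures are saved under pics/ and viewed, at most 10 in all, crops included, and the job is handed in when it is done.

```bash
ls; mkdir -p pics; cat > h.py <<'E'
import numpy as np, cv2
from rig import manip
def cap(n,f=None):
    c=manip.capture(n)
    if f: cv2.imwrite('pics/'+f,c['image'][:,:,::-1])
    return c
def pts(c):
    d=c['depth'];v,u=np.mgrid[0:d.shape[0],0:d.shape[1]]
    P=np.stack([(u-c['cx'])/c['fx']*d,-(v-c['cy'])/c['fy']*d,-d,np.ones_like(d)],-1)
    W=P@np.array(c['pose']).T
    W=W[...,:3]; W[d<=0]=np.nan
    return W
E
python3 - <<'E'
from h import *
a=cap('top','top.png');np.savez('top.npz',**a)
b=cap('scene','scene.png');np.savez('scene.npz',**b)
s=manip.read_state();print(s['time'],s['ee_pos'],s['eef_rot'],s['gripper_width']);print([k for k in a])
E
```

```text
pics
0.1 [0.22687332 0.60864616 0.23049875] [-3.14008094e+00  9.78860301e-05  2.78483877e+00] 0.08550812078473992
['image', 'depth', 'fx', 'fy', 'cx', 'cy', 'pose']
```

View pics/top.png

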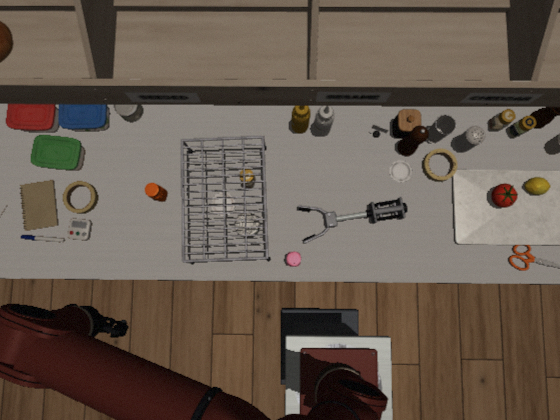

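View pics/scene.png

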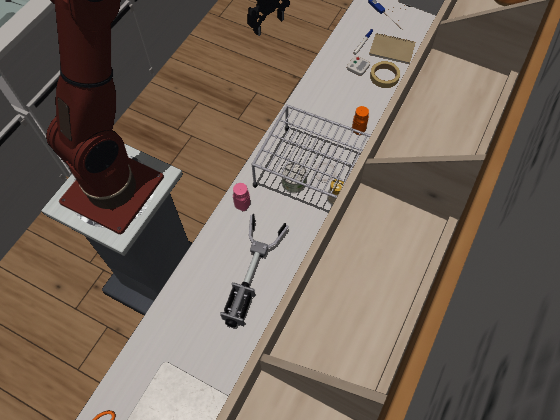

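Top view: the candidates for the jar are the yellow cap under the rack at (247,177), an orange one at (155,191) and a pink one at (293,259). I choose the yellow one. The tin is at about (247,225), and the reacher's grip is at (387,211) with its jaws pointing left to (303,223).

```bash
python3 - <<'E'
from h import *
c=dict(np.load('top.npz'));W=pts(c);im=c['image']
hsv=cv2.cvtColor(im,cv2.COLOR_RGB2HSV)
def rep(n,m):
    p=W[m];p=p[~np.isnan(p[:,0])];print(n,m.sum(),'med',np.median(p,0).round(3),'min',np.percentile(p,2,axis=0).round(3),'max',np.percentile(p,98,axis=0).round(3))
v,u=np.mgrid[0:420,0:560]
def box(a,b,cc,d):return (u>=a)&(u<=b)&(v>=cc)&(v<=d)
print('cal',W[150,350],W[260,400],W[90,350],W[60,380])
rep('yellow',box(235,260,165,190)&(hsv[...,0]>12)&(hsv[...,0]<32)&(hsv[...,1]>110))
rep('yellow hi',box(235,260,165,190)&(hsv[...,0]>12)&(hsv[...,0]<32)&(hsv[...,1]>110)&(W[...,2]>.07)&(W[...,2]<.108))
rep('rack',box(175,272,130,268)&(W[...,2]>.112)&(W[...,2]<.135))
rep('tin',box(225,270,205,245)&(W[...,2]>.045)&(W[...,2]<.07))
r=box(292,412,190,248)&(W[...,2]>.012)
rep('reacher',r)
p=W[r]
g=p[(p[:,2]>.045)&(p[:,2]<.065)]
for s in(False,):
    rep('grip',box(366,412,190,230)&(W[...,2]>.03))
    rect=cv2.minAreaRect(W[box(366,412,190,230)&(W[...,2]>.03)][:,:2].astype(np.float32)*1000);print(rect)
    rect=cv2.minAreaRect(W[r][:,:2].astype(np.float32)*1000);print(rect)
    sh=W[box(338,364,205,228)&(W[...,2]>.015)];print('shaft',len(sh),cv2.fitLine(sh[:,:2].astype(np.float32),cv2.DIST_L2,0,.01,.01).ravel(),np.median(sh,0))
rep('pink',box(282,304,248,270)&(W[...,2]>.05))
rep('bottles',box(290,335,100,140)&(W[...,2]>.02))
rep('shelf',box(270,450,82,104)&(W[...,2]>.05))
rep('wood',box(330,440,10,78))
k=im[120:275,170:420];cv2.imwrite('pics/crop.png',cv2.resize(k,None,fx=3.2,fy=3.2,interpolation=2)[:,:,::-1])
E
```

```text
cal [ 7.29637004e-01 -4.15322221e-02  1.62768343e-04] [ 0.38171385 -0.19265145 -0.00075295] [0.70965182 0.03657249 0.50942268] [ 0.80858502 -0.04068104  0.44082415]
yellow 81 med [0.622 0.277 0.096] min [0.609 0.26  0.051] max [0.648 0.302 0.11 ]
yellow hi 77 med [0.622 0.275 0.096] min [0.609 0.26  0.089] max [0.642 0.298 0.1  ]
rack 3130 med [0.55  0.34  0.123] min [0.373 0.217 0.118] max [0.729 0.464 0.128]
tin 374 med [0.484 0.275 0.054] min [0.453 0.245 0.049] max [0.517 0.312 0.06 ]
reacher 1176 med [ 0.521 -0.098  0.04 ] min [ 0.442 -0.198  0.019] max [0.558 0.11  0.059]
grip 573 med [ 0.53  -0.145  0.053] min [ 0.501 -0.202  0.032] max [ 0.561 -0.087  0.059]
((530.3766479492188, -144.09426879882812), (63.616119384765625, 125.89756774902344), 10.662015914916992)
((513.8135375976562, -45.599212646484375), (115.19792175292969, 325.74029541015625), 9.862859725952148)
shaft 140 [ 0.17206311 -0.9850859   0.51237017 -0.03728322] [ 0.5127817  -0.03720498  0.03554432]
pink 191 med [0.379 0.137 0.095] min [0.36  0.12  0.055] max [0.399 0.157 0.1  ]
bottles 1178 med [0.784 0.096 0.132] min [0.709 0.029 0.027] max [0.814 0.149 0.457]
shelf 4153 med [0.71  0.013 0.495] min [ 0.708 -0.166  0.435] max [0.72  0.192 0.526]
wood 7659 med [ 0.846 -0.052  0.441] min [ 0.769 -0.17   0.437] max [0.921 0.065 0.446]
```

View pics/crop.png

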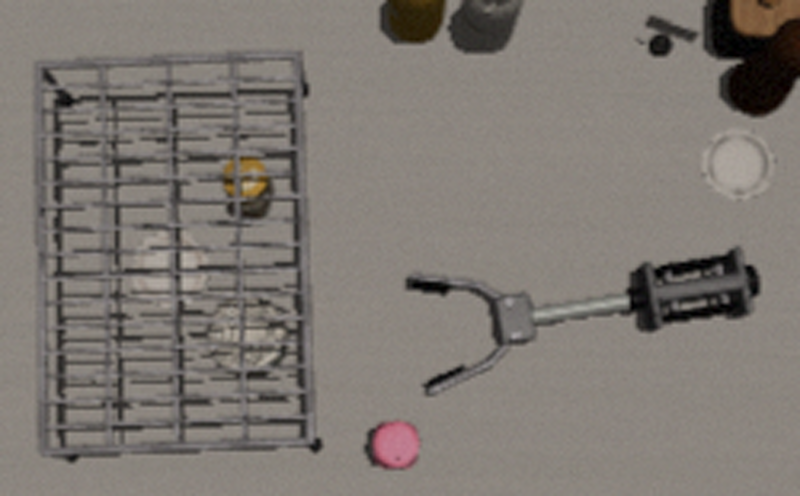

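The yellow cap sits at z = 0.096, matching the 96 mm jar, and it is about 62 mm inside the rack edge, so it is the spice jar. Its centre is near (0.625, 0.280). The tin is near (0.485, 0.278). The reacher's origin is near (0.531, -0.146), pointing along yaw ≈ 100°. I'll turn the tool first, then travel above it.

```bash
python3 -m pendant '[{"wz":0.149},{"wz":0.149},{"wz":0.149},{"wz":0.149},{"wz":0.149},{"wz":0.149},{"wz":0.146}]' && python3 -m pendant '[{"tx":-4.6,"ty":1.0},{"tx":-4.6,"ty":1.0},{"tx":-4.6,"ty":1.0},{"tx":-4.6,"ty":1.0},{"tx":-4.6,"ty":1.0},{"tx":-4.6,"ty":1.0},{"tx":-4.6,"ty":1.0},{"tx":-4.6,"ty":1.0},{"tx":-4.6,"ty":1.0},{"tx":-4.6,"ty":1.0},{"tx":-4.6,"ty":1.0},{"tx":-4.6,"ty":1.0}]'
```

```text
validation failed for argument at $[0]...
```

```bash
python3 -m pendant '[{"tx":0,"ty":0,"tz":0,"wx":0,"wy":0,"wz":0.149,"jaw":1},{"tx":0,"ty":0,"tz":0,"wx":0,"wy":0,"wz":0.149,"jaw":1},{"tx":0,"ty":0,"tz":0,"wx":0,"wy":0,"wz":0.149,"jaw":1},{"tx":0,"ty":0,"tz":0,"wx":0,"wy":0,"wz":0.149,"jaw":1},{"tx":0,"ty":0,"tz":0,"wx":0,"wy":0,"wz":0.149,"jaw":1},{"tx":0,"ty":0,"tz":0,"wx":0,"wy":0,"wz":0.149,"jaw":1},{"tx":0,"ty":0,"tz":0,"wx":0,"wy":0,"wz":0.146,"jaw":1}]'
```

```text
time: 0.8
ee_pos: [0.227, 0.6088, 0.2308]
eef_rot: [-3.141, 0.001, 1.739]
force: [-0.4, -0.2, -0.3]
gripper_width: 0.0856
grip_force: 0.0
```

```bash
python3 -m pendant '[{"tx":-4.6,"ty":1.0,"tz":0,"wx":0,"wy":0,"wz":0,"jaw":1},{"tx":-4.6,"ty":1.0,"tz":0,"wx":0,"wy":0,"wz":0,"jaw":1},{"tx":-4.6,"ty":1.0,"tz":0,"wx":0,"wy":0,"wz":0,"jaw":1},{"tx":-4.6,"ty":1.0,"tz":0,"wx":0,"wy":0,"wz":0,"jaw":1},{"tx":-4.6,"ty":1.0,"tz":0,"wx":0,"wy":0,"wz":0,"jaw":1},{"tx":-4.6,"ty":1.0,"tz":0,"wx":0,"wy":0,"wz":0,"jaw":1},{"tx":-4.6,"ty":1.0,"tz":0,"wx":0,"wy":0,"wz":0,"jaw":1},{"tx":-4.6,"ty":1.0,"tz":0,"wx":0,"wy":0,"wz":0,"jaw":1},{"tx":-4.6,"ty":1.0,"tz":0,"wx":0,"wy":0,"wz":0,"jaw":1},{"tx":-4.6,"ty":1.0,"tz":0,"wx":0,"wy":0,"wz":0,"jaw":1},{"tx":-4.6,"ty":1.0,"tz":0,"wx":0,"wy":0,"wz":0,"jaw":1},{"tx":-4.6,"ty":1.0,"tz":0,"wx":0,"wy":0,"wz":0,"jaw":1}]' && python3 -m pendant '[{"tx":-4.6,"ty":1.0,"tz":0,"wx":0,"wy":0,"wz":0,"jaw":1},{"tx":-4.6,"ty":1.0,"tz":0,"wx":0,"wy":0,"wz":0,"jaw":1},{"tx":-4.6,"ty":1.0,"tz":0,"wx":0,"wy":0,"wz":0,"jaw":1},{"tx":-4.6,"ty":1.0,"tz":0,"wx":0,"wy":0,"wz":0,"jaw":1},{"tx":-4.6,"ty":1.0,"tz":0,"wx":0,"wy":0,"wz":0,"jaw":1},{"tx":-1.0,"ty":1.0,"tz":0,"wx":0,"wy":0,"wz":0,"jaw":1},{"tx":0,"ty":0,"tz":0,"wx":0,"wy":0,"wz":0,"jaw":1},{"tx":0,"ty":0,"tz":0,"wx":0,"wy":0,"wz":0,"jaw":1}]'
python3 - <<'E'
from h import *
c=cap('wrist','w1.png');np.savez('w1.npz',**c)
W=pts(c)
m=(W[...,2]>.03)&(W[...,2]<.075)&(abs(W[...,0]-.53)<.06)&(abs(W[...,1]+.145)<.08)
p=W[m][:,:2].astype(np.float32)*1000
print(m.sum(),cv2.minAreaRect(p),p.min(0),p.max(0))
m=(W[...,2]>.02)&(W[...,2]<.05)&(W[...,1]>-.07)&(W[...,1]<-.01)&(abs(W[...,0]-.51)<.04)
if m.sum()>20:print('shaft',cv2.fitLine(W[m][:,:2].astype(np.float32),cv2.DIST_L2,0,.01,.01).ravel())
# rack edges
c=dict(np.load('top.npz'));W=pts(c)
v,u=np.mgrid[0:420,0:560]
m=(u>175)&(u<272)&(v>130)&(v<268)&(W[...,2]>.114)&(W[...,2]<.135)
print('rack',cv2.minAreaRect(W[m][:,:2].astype(np.float32)*1000))
m=(u>235)&(u<260)&(v>165)&(v<195)&(W[...,2]>.088)&(W[...,2]<.104)
q=W[m]; print('cap',len(q),cv2.minEnclosingCircle(q[:,:2].astype(np.float32)*1000))
m=(u>220)&(u<275)&(v>200)&(v<250)&(W[...,2]>.05)&(W[...,2]<.066)
q=W[m]; print('tin',len(q),cv2.minEnclosingCircle(q[:,:2].astype(np.float32)*1000))
m=(u>380)&(u<415)&(v>155)&(v<190)&(W[...,2]>.004)
q=W[m]; print('ring',len(q),q[:,:3].min(0),q.max(0))
E
```

```text
time: 2.0
ee_pos: [0.4409, 0.0842, 0.2313]
eef_rot: [3.142, -0.001, 1.745]
force: [1.4, 1.0, 0.9]
gripper_width: 0.0854
grip_force: 0.0
time: 2.8
ee_pos: [0.5409, -0.1396, 0.2308]
eef_rot: [-3.14, 0.0, 1.744]
force: [0.2, 1.4, 1.1]
gripper_width: 0.0853
grip_force: 0.0
5603 ((530.488525390625, -134.91004943847656), (63.87279510498047, 143.2429962158203), 9.549088478088379) [ 493.70474 -206.55797] [570.9767  -65.03149]
shaft [ 0.18462214 -0.9828096   0.51432323 -0.0391024 ]
rack ((551.720947265625, 341.2086181640625), (360.1523742675781, 244.79632568359375), 2.921435832977295)
cap 117 ((624.256103515625, 279.10186767578125), 20.858701705932617)
tin 355 ((484.0852966308594, 278.11517333984375), 37.821075439453125)
ring 58 [ 0.60374767 -0.23986491  0.00400605] [ 0.71001207 -0.13690629  0.00979138]
```

View pics/w1.png

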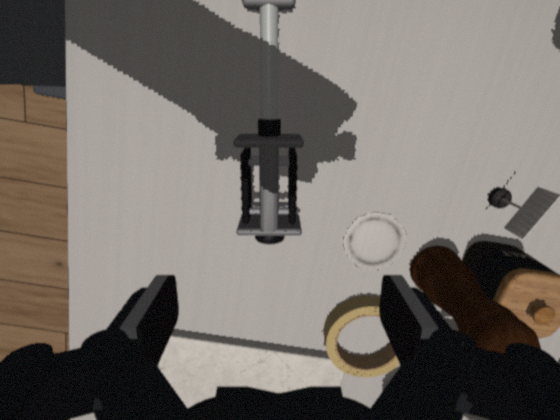

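The wrist view shows the grip at column 269 with guards at rows 141 and 232, and the tail at row 240, lined up with the fingers. Next I'll refine the origin from the guards.

```bash
python3 - <<'E'
from h import *
c=dict(np.load('w1.npz'));W=pts(c)
m=(W[...,2]>.025)&(W[...,2]<.075)&(abs(W[...,0]-.53)<.06)&(abs(W[...,1]+.145)<.085)
p=W[m]; 
for th in(99.5,100.5):
    a=np.radians(th);ex=np.array([np.cos(a),np.sin(a)]);ey=np.array([-np.sin(a),np.cos(a)])
    o=np.array([.531,-.146]);l=(p[:,:2]-o)@np.c_[ex,ey]*1000
    t=p[:,2]>.045
    h,e=np.histogram(l[t&(abs(l[:,1])>28),0],np.arange(-70,72,4));print(list(zip(e[h>0],h[h>0])))
    g=abs(abs(l[:,0])-43)<6; print('y range',np.percentile(l[g&t,1],[1,99]),'x range',l[t&(abs(l[:,1])<8),0].min(),'zmax',np.percentile(p[:,2],99))
E
```

```text
Traceback (most recent call last):
IndexError: boolean index did not match indexed array along axis 0; size of axis is 36 but size of corresponding boolean axis is 35
```

```bash
python3 - <<'E'
from h import *
c=dict(np.load('w1.npz'));W=pts(c)
m=(W[...,2]>.025)&(W[...,2]<.075)&(abs(W[...,0]-.53)<.06)&(abs(W[...,1]+.145)<.085)
p=W[m]
for th in(99.5,100.5):
    a=np.radians(th);ex=np.array([np.cos(a),np.sin(a)]);ey=np.array([-np.sin(a),np.cos(a)])
    o=np.array([.531,-.146]);l=(p[:,:2]-o)@np.c_[ex,ey]*1000
    t=p[:,2]>.045
    x=l[t&(abs(l[:,1])>28),0];print('rear',np.percentile(x[x<0],[3,50,97]),'front',np.percentile(x[x>0],[3,50,97]))
    for s in(-1,1):
        g=abs(l[:,0]-s*43)<5; print('y range',np.percentile(l[g&t,1],[1,99]))
    print('zmax',np.percentile(p[:,2],99))
E
```

```text
rear [-45.45222313 -41.24417582 -38.69736013] front [10.64524474 43.53531002 47.08010476]
y range [-32.22951502  29.24870813]
y range [-31.65695387  29.40862578]
zmax 0.05691568212029423
rear [-45.96938798 -41.69438568 -38.9961111 ] front [10.18348662 43.21040642 46.61136656]
y range [-31.45861653  30.00263635]
y range [-32.42484197  28.61975995]
zmax 0.05691568212029423
```

```bash
python3 -m pendant '[{"tx":-0.4,"ty":-1.0,"tz":0,"wx":0,"wy":0,"wz":0,"jaw":1},{"tx":0,"ty":0,"tz":4.5,"wx":0,"wy":0,"wz":0,"jaw":1},{"tx":0,"ty":0,"tz":4.5,"wx":0,"wy":0,"wz":0,"jaw":1},{"tx":0,"ty":0,"tz":4.5,"wx":0,"wy":0,"wz":0,"jaw":1},{"tx":0,"ty":0,"tz":3,"wx":0,"wy":0,"wz":0,"jaw":1},{"tx":0,"ty":0,"tz":2.5,"wx":0,"wy":0,"wz":0,"jaw":1},{"tx":0,"ty":0,"tz":1.5,"wx":0,"wy":0,"wz":0,"jaw":1},{"tx":0,"ty":0,"tz":1,"wx":0,"wy":0,"wz":0,"jaw":1},{"tx":0,"ty":0,"tz":0,"wx":0,"wy":0,"wz":0,"jaw":1},{"tx":0,"ty":0,"tz":0,"wx":0,"wy":0,"wz":0,"jaw":1}]'; python3 -m pendant '[{"tx":0,"ty":0,"tz":0,"wx":0,"wy":0,"wz":0,"jaw":0.75},{"tx":0,"ty":0,"tz":0,"wx":0,"wy":0,"wz":0,"jaw":0.68},{"tx":0,"ty":0,"tz":0,"wx":0,"wy":0,"wz":0,"jaw":0.63},{"tx":0,"ty":0,"tz":0,"wx":0,"wy":0,"wz":0,"jaw":0.58},{"tx":0,"ty":0,"tz":0,"wx":0,"wy":0,"wz":0,"jaw":0.58},{"tx":0,"ty":0,"tz":0,"wx":0,"wy":0,"wz":0,"jaw":0.58}]'
```

```text
time: 3.85
ee_pos: [0.5328, -0.1456, 0.0174]
eef_rot: [3.14, 0.0, 1.745]
force: [-0.7, -0.4, 0.3]
gripper_width: 0.085
grip_force: 0.0
time: 4.45
ee_pos: [0.5325, -0.1456, 0.0169]
eef_rot: [3.141, -0.0, 1.745]
force: [-1.3, 0.8, 6.2]
gripper_width: 0.0497
grip_force: 6.2
```

Light pinch holds: width 49.7 mm, 6 N. Next I'll turn the reacher to about 82° and move it in front of the rack on the approach line.

```bash
python3 -m pendant '[{"tx":0.36,"ty":0.45,"tz":0,"wx":0,"wy":0,"wz":0.039,"jaw":0.58},{"tx":0.36,"ty":0.45,"tz":0,"wx":0,"wy":0,"wz":0.039,"jaw":0.58},{"tx":0.36,"ty":0.45,"tz":0,"wx":0,"wy":0,"wz":0.039,"jaw":0.58},{"tx":0.36,"ty":0.45,"tz":0,"wx":0,"wy":0,"wz":0.039,"jaw":0.58},{"tx":0.36,"ty":0.45,"tz":0,"wx":0,"wy":0,"wz":0.039,"jaw":0.58},{"tx":0.36,"ty":0.45,"tz":0,"wx":0,"wy":0,"wz":0.039,"jaw":0.58},{"tx":0.36,"ty":0.45,"tz":0,"wx":0,"wy":0,"wz":0.039,"jaw":0.58},{"tx":0.36,"ty":0.45,"tz":0,"wx":0,"wy":0,"wz":0.039,"jaw":0.58},{"tx":0,"ty":0,"tz":0,"wx":0,"wy":0,"wz":0,"jaw":0.58},{"tx":0,"ty":0,"tz":0,"wx":0,"wy":0,"wz":0,"jaw":0.58}]'
cat > m.py <<'E'
from h import *
import sys
n=sys.argv[1]
c=cap('top');W=pts(c);np.savez(n+'.npz',**c)
s=manip.read_state();T=s['ee_pos'];print(T,s['eef_rot'][2],s['gripper_width'])
k=c['image'][110:285,170:430];cv2.imwrite('pics/'+n+'.png',cv2.resize(k,None,fx=3,fy=3,interpolation=2)[:,:,::-1])
psi=s['eef_rot'][2];ex=np.array([np.cos(psi),np.sin(psi)]);ey=np.array([-ex[1],ex[0]])
l=(W[...,:2]-np.array(T)[:2])@np.c_[ex,ey]
m=(W[...,2]>.015)&(W[...,2]<.06)&(l[...,0]>.085)&(l[...,0]<.18)&(abs(l[...,1])<.02)
q=W[m][:,:2].astype(np.float32);f=cv2.fitLine(q,cv2.DIST_L2,0,.01,.01).ravel()
d=f[:2]*np.sign(f[1]);print('shaft',m.sum(),np.degrees(np.arctan2(d[1],d[0])),'lat off of TCP from shaft line mm',1000*np.cross(d,np.array(T)[:2]-f[2:]))
m=(W[...,2]>.015)&(W[...,2]<.056)&(l[...,0]>.2)&(l[...,0]<.29)&(abs(l[...,1])<.065)&(W[...,1]<.22)
q=l[m]*1000;print('jaw local x max',np.percentile(q[:,0],98),'y',np.percentile(q[:,1],[2,98]))
E
python3 m.py a
```

```text
time: 5.45
ee_pos: [0.5677, -0.1158, 0.0168]
eef_rot: [3.14, 0.0, 1.433]
force: [1.8, -1.0, 3.8]
gripper_width: 0.0496
grip_force: 6.2
[ 0.56773045 -0.11585966  0.01685761] 1.4326783617717964 0.04992942150851425
shaft 221 81.06201 lat off of TCP from shaft line mm -3.5981190425018186
jaw local x max 265.35003623075806 y [-49.80285372  51.70937696]m.py:11: DeprecationWarning: Arrays of 2-dimensional vectors are deprecated. Use arrays of 3-dimensional vectors instead. (deprecated in NumPy 2.0)
  d=f[:2]*np.sign(f[1]);print('shaft',m.sum(),np.degrees(np.arctan2(d[1],d[0])),'lat off of TCP from shaft line mm',1000*np.cross(d,np.array(T)[:2]-f[2:]))
```

View pics/a.png

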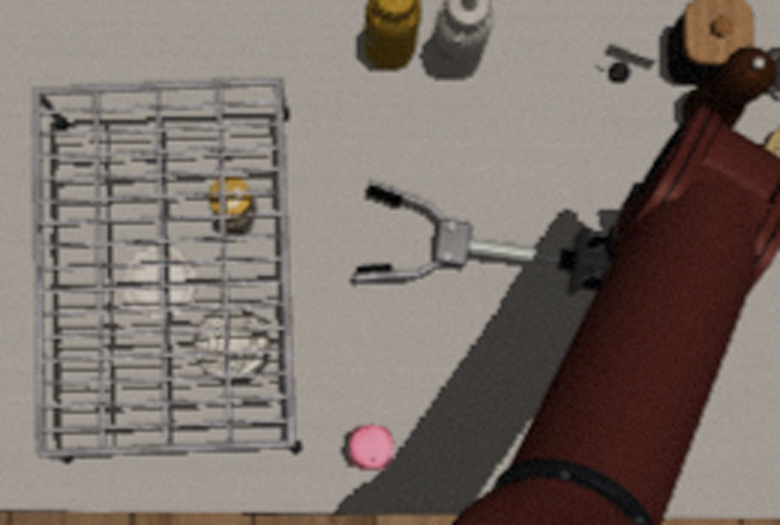

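The reacher followed the turn: yaw is 82° and the jaws are open and symmetric. The jar is 149 mm ahead of the jaw midpoint and 3 mm to the side, so I'll advance.

```bash
python3 -m pendant '[{"tx":1,"ty":0.3,"tz":0,"wx":0,"wy":0,"wz":0,"jaw":0.58},{"tx":1.6,"ty":0,"tz":0,"wx":0,"wy":0,"wz":0,"jaw":0.58},{"tx":1.6,"ty":0,"tz":0,"wx":0,"wy":0,"wz":0,"jaw":0.58},{"tx":1.6,"ty":0,"tz":0,"wx":0,"wy":0,"wz":0,"jaw":0.58},{"tx":1.6,"ty":0,"tz":0,"wx":0,"wy":0,"wz":0,"jaw":0.58},{"tx":1.6,"ty":0,"tz":0,"wx":0,"wy":0,"wz":0,"jaw":0.58},{"tx":1.6,"ty":0,"tz":0,"wx":0,"wy":0,"wz":0,"jaw":0.58},{"tx":1.6,"ty":0,"tz":0,"wx":0,"wy":0,"wz":0,"jaw":0.58},{"tx":1.5,"ty":0,"tz":0,"wx":0,"wy":0,"wz":0,"jaw":0.58},{"tx":1.2,"ty":0,"tz":0,"wx":0,"wy":0,"wz":0,"jaw":0.58},{"tx":0,"ty":0,"tz":0,"wx":0,"wy":0,"wz":0,"jaw":0.58},{"tx":0,"ty":0,"tz":0,"wx":0,"wy":0,"wz":0,"jaw":0.58}]'
python3 -W ignore m.py b
python3 - <<'E'
from h import *
k=cv2.imread('pics/b.png')
c=cap('scene');s=c['image'][90:260,220:400][:,:,::-1]
a=cv2.resize(c['image'][100:250,220:370][:,:,::-1],(400,400),interpolation=2)
t=dict(np.load('b.npz'))['image'][130:260,175:305][:,:,::-1]
cv2.imwrite('pics/b2.png',np.hstack([cv2.resize(t,(400,400),interpolation=2),a]))
E
```

```text
time: 6.7
ee_pos: [0.5911, 0.0335, 0.0167]
eef_rot: [3.141, -0.002, 1.435]
force: [0.6, 4.3, 3.9]
gripper_width: 0.0496
grip_force: 6.2
[0.59102123 0.03341597 0.0166395 ] 1.434350796834208 0.04943726385573533
shaft 228 80.876274 lat off of TCP from shaft line mm -4.318089565272295Traceback (most recent call last):
  File "m.py", line 13, in <module>
    q=l[m]*1000;print('jaw local x max',np.percentile(q[:,0],98),'y',np.percentile(q[:,1],[2,98]))
                                        ~~~~~~~~~~~~~^^^^^^^^^^^
    return _quantile_unchecked(
        a, q, axis, out, overwrite_input, method, keepdims, weights)
    return _ureduce(a,
                    func=_quantile_ureduce_func,
    ...<5 lines>...
                    overwrite_input=overwrite_input,
                    method=method)
    r = func(a, **kwargs)
    result = _quantile(arr,
                       quantiles=q,
    ...<2 lines>...
                       out=out,
                       weights=wgt)
    slices_having_nans = np.isnan(arr[-1, ...])
                                  ~~~^^^^^^^^^
IndexError: index -1 is out of bounds for axis 0 with size 0
```

View pics/b2.png

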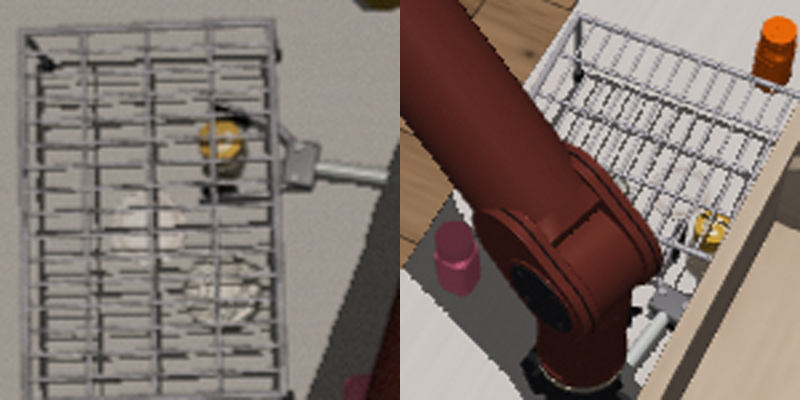

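The left crop shows the cap at (222,140) between the upper jaw (235,112) and the lower jaw (222,190), with the jar where it was. I'll squeeze the trigger.

```bash
python3 -m pendant '[{"tx":0,"ty":0,"tz":0,"wx":0,"wy":0,"wz":0,"jaw":0.56},{"tx":0,"ty":0,"tz":0,"wx":0,"wy":0,"wz":0,"jaw":0.54},{"tx":0,"ty":0,"tz":0,"wx":0,"wy":0,"wz":0,"jaw":0.52},{"tx":0,"ty":0,"tz":0,"wx":0,"wy":0,"wz":0,"jaw":0.50},{"tx":0,"ty":0,"tz":0,"wx":0,"wy":0,"wz":0,"jaw":0.48},{"tx":0,"ty":0,"tz":0,"wx":0,"wy":0,"wz":0,"jaw":0.46},{"tx":0,"ty":0,"tz":0,"wx":0,"wy":0,"wz":0,"jaw":0.43},{"tx":0,"ty":0,"tz":0,"wx":0,"wy":0,"wz":0,"jaw":0.40},{"tx":0,"ty":0,"tz":0,"wx":0,"wy":0,"wz":0,"jaw":0.40},{"tx":0,"ty":0,"tz":0,"wx":0,"wy":0,"wz":0,"jaw":0.40}]'
```

```text
time: 7.8
ee_pos: [0.5906, 0.033, 0.0173]
eef_rot: [-3.141, -0.002, 1.434]
force: [-4.4, 4.7, 15.9]
gripper_width: 0.0406
grip_force: 58.7
```

Width is 40.6 mm at 59 N, so the jaws have stopped flat on the jar. I'll draw it out gently.

```bash
python3 -m pendant '[{"tx":-0.4,"ty":0,"tz":0,"wx":0,"wy":0,"wz":0,"jaw":0.40},{"tx":-0.8,"ty":0,"tz":0,"wx":0,"wy":0,"wz":0,"jaw":0.40},{"tx":-1.2,"ty":0,"tz":0,"wx":0,"wy":0,"wz":0,"jaw":0.40},{"tx":-1.2,"ty":0,"tz":0,"wx":0,"wy":0,"wz":0,"jaw":0.40},{"tx":-1.2,"ty":0,"tz":0,"wx":0,"wy":0,"wz":0,"jaw":0.40},{"tx":-1.2,"ty":0,"tz":0,"wx":0,"wy":0,"wz":0,"jaw":0.40},{"tx":-1.2,"ty":0,"tz":0,"wx":0,"wy":0,"wz":0,"jaw":0.40},{"tx":-1.2,"ty":0,"tz":0,"wx":0,"wy":0,"wz":0,"jaw":0.40},{"tx":-1.2,"ty":0,"tz":0,"wx":0,"wy":0,"wz":0,"jaw":0.40},{"tx":-0.6,"ty":0,"tz":0,"wx":0,"wy":0,"wz":0,"jaw":0.40}]'
python3 - <<'E'
from h import *
c=cap('top');W=pts(c);h=cv2.cvtColor(c['image'],cv2.COLOR_RGB2HSV)
m=(h[...,0]>12)&(h[...,0]<32)&(h[...,1]>110)&(W[...,2]>.07)&(W[...,2]<.108)&(W[...,1]>.05)&(W[...,1]<.35)&(W[...,0]<.69)
q=W[m];print(len(q),np.median(q,0),cv2.minEnclosingCircle(q[:,:2].astype(np.float32)))
s=manip.read_state();print(s['ee_pos'],s['eef_rot'][2])
E
```

```text
time: 8.8
ee_pos: [0.5776, -0.068, 0.0173]
eef_rot: [3.14, -0.003, 1.434]
force: [0.6, 9.0, 12.4]
gripper_width: 0.0407
grip_force: 59.7
106 [0.60979524 0.17981848 0.09553401] ((0.6114266514778137, 0.17824171483516693), 0.021084284409880638)
[ 0.57744014 -0.06891887  0.01732196] 1.4329842996875084
```

The jar is following: its cap is at (0.611, 0.179), z = 0.0955, upright. I'll draw it another 11 cm, stop, then open slowly.

```bash
python3 -m pendant '[{"tx":-0.6,"ty":0,"tz":0,"wx":0,"wy":0,"wz":0,"jaw":0.40},{"tx":-1.2,"ty":0,"tz":0,"wx":0,"wy":0,"wz":0,"jaw":0.40},{"tx":-1.2,"ty":0,"tz":0,"wx":0,"wy":0,"wz":0,"jaw":0.40},{"tx":-1.2,"ty":0,"tz":0,"wx":0,"wy":0,"wz":0,"jaw":0.40},{"tx":-1.2,"ty":0,"tz":0,"wx":0,"wy":0,"wz":0,"jaw":0.40},{"tx":-1.2,"ty":0,"tz":0,"wx":0,"wy":0,"wz":0,"jaw":0.40},{"tx":-1.2,"ty":0,"tz":0,"wx":0,"wy":0,"wz":0,"jaw":0.40},{"tx":-1.2,"ty":0,"tz":0,"wx":0,"wy":0,"wz":0,"jaw":0.40},{"tx":-1.2,"ty":0,"tz":0,"wx":0,"wy":0,"wz":0,"jaw":0.40},{"tx":-0.5,"ty":0,"tz":0,"wx":0,"wy":0,"wz":0,"jaw":0.40},{"tx":0,"ty":0,"tz":0,"wx":0,"wy":0,"wz":0,"jaw":0.40},{"tx":0,"ty":0,"tz":0,"wx":0,"wy":0,"wz":0,"jaw":0.40}]' && python3 -m pendant '[{"tx":0,"ty":0,"tz":0,"wx":0,"wy":0,"wz":0,"jaw":0.46},{"tx":0,"ty":0,"tz":0,"wx":0,"wy":0,"wz":0,"jaw":0.48},{"tx":0,"ty":0,"tz":0,"wx":0,"wy":0,"wz":0,"jaw":0.50},{"tx":0,"ty":0,"tz":0,"wx":0,"wy":0,"wz":0,"jaw":0.52},{"tx":0,"ty":0,"tz":0,"wx":0,"wy":0,"wz":0,"jaw":0.54},{"tx":0,"ty":0,"tz":0,"wx":0,"wy":0,"wz":0,"jaw":0.56},{"tx":0,"ty":0,"tz":0,"wx":0,"wy":0,"wz":0,"jaw":0.58},{"tx":0,"ty":0,"tz":0,"wx":0,"wy":0,"wz":0,"jaw":0.585},{"tx":0,"ty":0,"tz":0,"wx":0,"wy":0,"wz":0,"jaw":0.585},{"tx":0,"ty":0,"tz":0,"wx":0,"wy":0,"wz":0,"jaw":0.585}]'; python3 -W ignore m.py d
```

```text
time: 10.05
ee_pos: [0.5629, -0.1747, 0.0173]
eef_rot: [3.14, -0.002, 1.433]
force: [1.2, 3.1, 12.6]
gripper_width: 0.0402
grip_force: 60.0
time: 11.05
ee_pos: [0.561, -0.1754, 0.0159]
eef_rot: [-3.14, 0.0, 1.433]
force: [-0.1, 0.6, -3.8]
gripper_width: 0.0499
grip_force: 6.2
[ 0.56103191 -0.17549478  0.01592409] 1.4324615958902316 0.04969530987105286
shaft 220 80.101944 lat off of TCP from shaft line mm -5.642154833803346
jaw local x max 266.3541546297923 y [-49.55501053  51.50193397]
```

View pics/d.png

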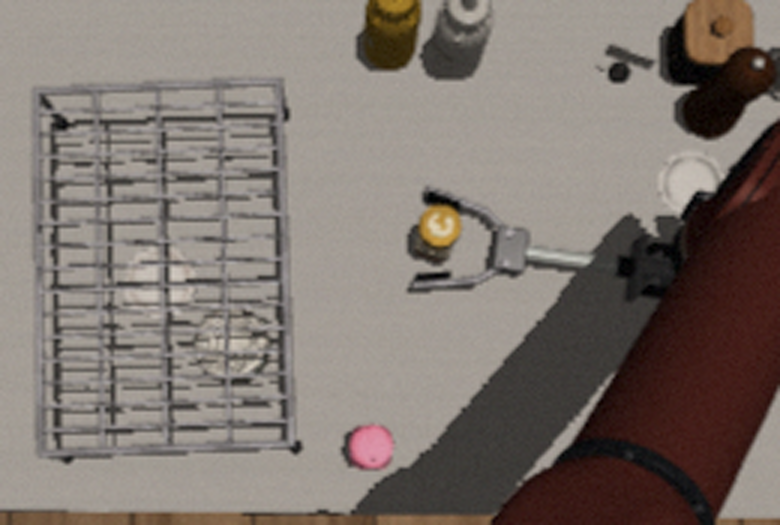

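The jar stands free between the open jaws, with its cap at (440,228). I'll back the reacher straight off by 8 cm, release it and lift.

```bash
python3 -m pendant '[{"tx":-0.4,"ty":0,"tz":0,"wx":0,"wy":0,"wz":0,"jaw":0.585},{"tx":-0.8,"ty":0,"tz":0,"wx":0,"wy":0,"wz":0,"jaw":0.585},{"tx":-1.2,"ty":0,"tz":0,"wx":0,"wy":0,"wz":0,"jaw":0.585},{"tx":-1.2,"ty":0,"tz":0,"wx":0,"wy":0,"wz":0,"jaw":0.585},{"tx":-1.2,"ty":0,"tz":0,"wx":0,"wy":0,"wz":0,"jaw":0.585},{"tx":-1.2,"ty":0,"tz":0,"wx":0,"wy":0,"wz":0,"jaw":0.585},{"tx":-1.2,"ty":0,"tz":0,"wx":0,"wy":0,"wz":0,"jaw":0.585},{"tx":-0.8,"ty":0,"tz":0,"wx":0,"wy":0,"wz":0,"jaw":0.585},{"tx":0,"ty":0,"tz":0,"wx":0,"wy":0,"wz":0,"jaw":0.585},{"tx":0,"ty":0,"tz":0,"wx":0,"wy":0,"wz":0,"jaw":0.585}]' && python3 -m pendant '[{"tx":0,"ty":0,"tz":0,"wx":0,"wy":0,"wz":0,"jaw":0.65},{"tx":0,"ty":0,"tz":0,"wx":0,"wy":0,"wz":0,"jaw":0.8},{"tx":0,"ty":0,"tz":0,"wx":0,"wy":0,"wz":0,"jaw":0.95},{"tx":0,"ty":0,"tz":0,"wx":0,"wy":0,"wz":0,"jaw":0.95},{"tx":0,"ty":0,"tz":0,"wx":0,"wy":0,"wz":0,"jaw":0.95},{"tx":0,"ty":0,"tz":-1,"wx":0,"wy":0,"wz":0,"jaw":0.95},{"tx":0,"ty":0,"tz":-2,"wx":0,"wy":0,"wz":0,"jaw":0.95},{"tx":0,"ty":0,"tz":-4,"wx":0,"wy":0,"wz":0,"jaw":0.95},{"tx":0,"ty":0,"tz":-4,"wx":0,"wy":0,"wz":0,"jaw":0.95},{"tx":0,"ty":0,"tz":-4,"wx":0,"wy":0,"wz":0,"jaw":0.95},{"tx":0,"ty":0,"tz":0,"wx":0,"wy":0,"wz":0,"jaw":0.95}]'; python3 -W ignore m.py e
python3 - <<'E'
from h import *
c=cap('wrist');s=cap('scene')['image'];t=dict(np.load('e.npz'))
W=pts(t);h=cv2.cvtColor(t['image'],cv2.COLOR_RGB2HSV)
m=(h[...,0]>12)&(h[...,0]<32)&(h[...,1]>110)&(W[...,2]>.07)&(W[...,2]<.108)&(W[...,1]>.0)&(W[...,1]<.2)&(W[...,0]<.69)
q=W[m];print(np.median(q,0),cv2.minEnclosingCircle(q[:,:2].astype(np.float32)))
m=(W[...,2]>.05)&(W[...,2]<.066)&(abs(W[...,0]-.484)<.05)&(abs(W[...,1]-.278)<.05)
print('tin',cv2.minEnclosingCircle(W[m][:,:2].astype(np.float32)))
cv2.imwrite('pics/e2.png',np.hstack([cv2.resize(x[:,:,::-1],(400,300),interpolation=cv2.INTER_AREA) for x in(c['image'],s[90:300,180:460])]))
E
```

```text
time: 12.1
ee_pos: [0.5507, -0.2545, 0.0162]
eef_rot: [-3.141, -0.0, 1.433]
force: [0.1, 0.6, -3.1]
gripper_width: 0.0502
grip_force: 6.2
time: 13.2
ee_pos: [0.5529, -0.2566, 0.1724]
eef_rot: [3.133, 0.001, 1.432]
force: [1.0, 0.3, 0.0]
gripper_width: 0.0807
grip_force: 0.0
[ 0.55202136 -0.25559693  0.16958668] 1.4325340517771354 0.08097798508378218
shaft 216 79.08443 lat off of TCP from shaft line mm -9.182100310486833
jaw local x max 264.5789583709153 y [-52.59622796  58.27958687]
[0.59635077 0.07411154 0.09527291] ((0.5959283709526062, 0.07243529707193375), 0.02055039070546627)
tin ((0.4839160442352295, 0.27822166681289673), 0.037497445940971375)
```

View pics/e2.png

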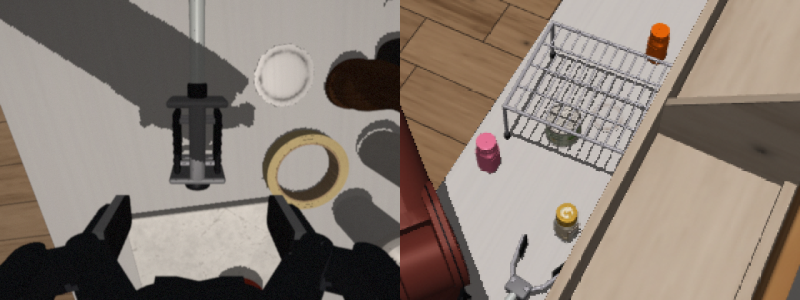

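View pics/e.png

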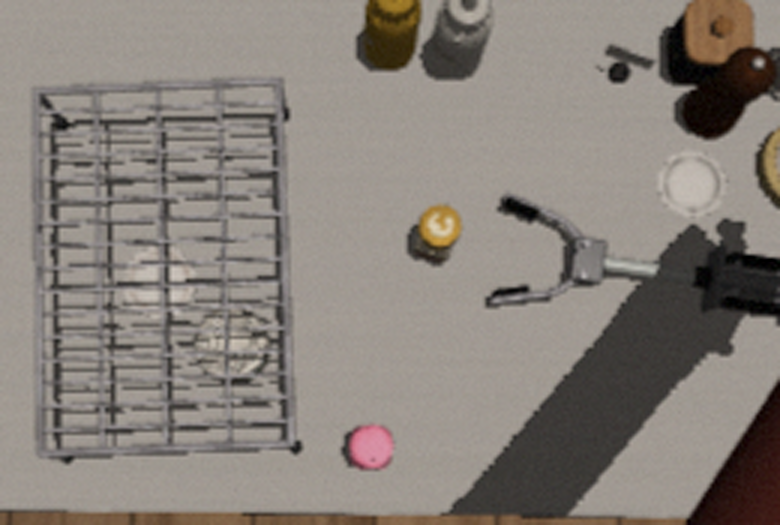

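The jar stands upright about 13 cm clear of the rack. The tin hasn't moved, and the reacher is lying free with its jaws open and the gripper clear above it. I'll hand in.

```bash
python3 -c "
from rig import manip
print(manip.close_job())"
```

```text
the job is handed in; nothing more can be done
None
```

The spice jar stands upright on the open worktop, about 13 cm clear of the rack; the reacher lies free with its jaws open, the tin was not moved, and the job is handed in (no verdict was returned).

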